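# Roll the wheel blank onto the axle line under the measuring bridge

### The job

On the drawing board, push the side of the loose wooden wheel blank so that it rolls along the drawing and comes to rest, centred and lying along the red axle line, under the aluminium measuring bridge: within about a centimetre of the line, and without overrunning it by more than that at any time. Keep the blank on the board, do not bump the bridge, and leave the wooden car model, the sanding block and the steel rule where they lie; finish clear of everything.

Things in the scene. Friction and masses are not known exactly. Their poses are not given: they have to be found in the camera images.
- board: Fixed wooden drawing board 560 x 380 mm, 12 mm thick, flat on the table, with a white gridded car drawing. Origin at the centre of its underside; top 12 mm above. Its +x axis runs along the 560 mm length and is the direction in which the blank must roll; y across, z up.
- line (a point): Middle of the red axle line on the board's top (5 mm wide, 360 mm long across the board, showing on both sides of the bridge), 70 mm along +x from the board's origin; axes as the board's. The centre of the blank, at rest, belongs straight above this point.
- bridge: Fixed bridge on the board; origin at the line's middle on the board's top, axes as the board's. Posts at y = -130 and +130 mm, 25 mm thick (10 mm high feet: 37 mm), carry a beam 285 mm long, 115 to 165 mm above the board (blue carriage to 195), from 45 mm before the line to 15 past it. An upright gripper behind the blank hits it: lean the tool 30 to 45 deg, fingers down and forward along +x.
- roller: Loose wheel blank: solid wooden cylinder, diameter 80, length 120 mm, 0.3 to 0.54 kg, tan with blue bands. Origin at its centre; own y = its axis (x, z turn as it rolls). Starts across the board 120 to 220 mm before the line, up to 20 mm aside and 7 deg askew. Light rolling resistance: let go at 50 mm/s it runs on 3 to 6 mm. Pushed by two fingers 50 mm apart it straightens.
- model: Loose pale wooden car model, 50 x 150 mm, 50 mm high, standing on the board 120 to 150 mm past the line. Origin at the centre of its underside. Leave it alone.
- sander: Loose blue sanding block with cork sole, 110 x 36 mm, 30 mm high, lying on the board near its -y edge (130 to 170 mm off the board's middle), lengthwise along the board. Origin at the centre of its underside. Leave it alone.
- rule: Loose steel rule, 200 x 28 x 4 mm, lying on the board near its +y edge (about 150 mm off the board's middle), lengthwise along the board. Origin at the centre of its underside. Leave it alone.
Not all that is in view belongs to the job. Of the things shaped like the roller, the wooden one is meant.

How it is judged:
At the end, for the whole second after the job is handed in: The blank lies at rest on the board, its centre within 11 mm of the red line (along the board) and within 40 mm of the line's middle (across it), its axis within 0.12 rad of the line (x of roller in the frame of line between -0.011 and 0.011 m and y of roller in the frame of line between -0.04 and 0.04 m and z of roller in the frame of line between 0.036 and 0.044 m and angle between the y axis of roller and the y axis of line, either way round below 0.12 rad and linear speed of roller below 0.005 m/s); the robot touches nothing.
It fails at once if the blank overran the line by more than 13 mm (x of roller in the frame of line above 0.013 m).
It fails at once if the blank was lifted off the board (centre more than 10 mm above its resting height) (z of roller in the frame of line above 0.05 m).
It fails at once if the measuring bridge was bumped (more than 3 N) (contact force between bridge and anything else above 3 N).
It fails at once if the car model, sanding block or rule was moved by more than 15 mm (distance of any of model, sander, rule from where it was at the start of the episode above 0.015 m).
It also fails if it takes over 42 s, if anything falls off the work surface, if the arm or the gripper's body presses on something with over 40 N, if the wrist force passes 120 N, or if a joint passes its speed limit or range.

### The arm

A 7-joint arm with a two-finger parallel gripper is mounted at the origin on the work surface. World frame = base frame: x ahead of the robot, y to its left, z up, the work surface at z = 0. Lengths are in m, angles in rad, forces in N, time in s.
With the tool pointing down it reaches from about 0.4 to 0.9 m from the base axis. Payload 5.5 kg.
Tool frame: the origin (TCP) lies where the fingers leave the gripper's body, on its centre line; the fingertips stand 73 mm ahead of it and the grasp point (between the pads) lies 54 mm ahead of it; y points along the fingers, z is the direction in which the jaws open and shut, and the axes are right-handed (so a half turn about y gives the same grasp; the last joint's range is limited). The gripper opens to 85 mm and grips with 20 to 120 N. Pads are 22 mm wide; open, the fingers measure 114 mm over their backs; the gripper's body (76 mm by 85 mm) begins 54 mm behind the grasp point. The pads swing forward as they close: fully open they stand 13 mm farther back than shut.
Start: joints at [1.419, 0.501, -0.427, 1.55, 0.221, 1.138, -0.21], TCP at [0.262, -0.595, 0.304] pointing down, gripper open.
Joint ranges: [-2.88, 2.88], [-0.31, 2.03], [-1.54, 1.56], [0.2, 2.42], [-1.41, 4.55], [0.19, 2.02], [-2.57, 2.57]. Speed limits (rad/s): [2.57, 2.57, 3.14, 3.14, 3.14, 3.14, 3.14].

### API

Orientations are given as a unit quaternion [w, x, y, z].
In Python, from cell import * gives the robot as it stands. Calls block until the motion is done:
- reach(position, orientation): joint-space move of the TCP to a pose.
- line_to(position, attitude=None, velocity=0.15): straight line of the TCP; attitude=None keeps the orientation; velocity is the mean speed in m/s.
- move_j(angles): joint-space move.
- command_gripper(opening, grasp_force=None): finger opening in m; grasp_force is the grip in N (None keeps the last); returns when the fingers have stopped.
- hold(seconds).
- ik(position, orientation): joint angles nearest the present ones, or None.
- get_state(): the state.
- get_image(name): name is "scene" or "top" or "wrist"; returns a dict with "pixels" (384x512x3 uint8, blue, green, red), "depth" (384x512 float32, m along the optical axis (not along the pixel's ray), 0 where there is no reading), "fx", "fy", "cx", "cy" (pixels), "rvec" (rotation vector, rad) and "tvec" (3), from world to camera coordinates, as OpenCV has them. Camera axes: x right, y down, z forward; pixel columns grow to the right and rows downward; lengths in m; the calibration is good to about 2 mm. The wrist camera is an equidistant fisheye: a pixel r from the principal point sees the ray r / f radians off the axis. A picture is of the moment at which its call begins.
A pose or a line that the arm cannot do raises IKError and nothing moves.
- hand_in(): hands the job in, once; it reports no verdict.
Trained networks look in the newest picture that a camera, given by its name, has taken for a name from the list of things; names that differ only in an ending like _2 or _b are one class to them, and where a whole thing is asked for, a point or a joint stands for the part that bears it (a point fixed in the world has none). Each returns a list of dicts, best first, with "score" (0 to 1); they miss things now and then, are a little off and sometimes report something else, mostly with a low value. They report only what shows in the picture. A call takes as long as a camera call. They do not tell look-alikes from the thing itself.
- recognise(thing, camera): "position" ([x, y, z] in m, in the coordinates of the camera as it stood for that picture, good to about 4 mm: the middle of the surface that is visible of it).
- outline_of(thing, camera): "region" (384x512 bool, what is visible of it).
The state is a dict: "t": time; "q": joint angles; "qvel": joint speeds; "joint_efforts": joint torques, N m; "ee_pos": TCP position; "orientation": TCP orientation; "force": force on the tool from outside, world axes, zero at the start; "torque": the same for the moment, N m; "opening": finger opening in m.
Only numpy, scipy, OpenCV 4.12 (cv2) and the standard library are available. Lean on these libraries where they do the work, as an engineer would, in place of code of your own. Each camera call takes 0.05 s, during which the arm holds its last target. There are 200 camera calls.

## Working session

There is one attempt and no reset: what is moved stays moved. The work goes in short steps, each a Python script; the robot and the scene stay as the last script left them, time stands still between calls to the robot, and variables do not carry over. Pictures are saved under pics/ and viewed, about 8 in all and at most 12, crops included, and the job is handed in when it is done.

```bash
mkdir -p pics; ls; python3 - <<'E'
from cell import *
import cv2,numpy as np
for c in ["scene","top"]:
    im=get_image(c); cv2.imwrite(f"pics/{c}0.png",im["pixels"]); np.savez(f"{c}0.npz",**{k:np.array(v) for k,v in im.items()})
    R=cv2.Rodrigues(np.array(im["rvec"],float))[0]; t=np.array(im["tvec"]).ravel()
    print(c,"cam at",-R.T@t)
    for th in ["roller","bridge","model","sander","rule","board","line"]:
        for d in recognise(th,c)[:3]: print(th,round(d["score"],2),np.round(R.T@(np.array(d["position"])-t),3))
print(get_state())
E
```

```text
pics
scene cam at [ 1.30468258 -0.25081453  0.6457785 ]
roller 0.66 [ 0.289 -0.214  0.06 ]
roller 0.62 [0.32  0.189 0.059]
roller 0.59 [0.653 0.107 0.083]
bridge 0.83 [ 0.693 -0.015  0.154]
model 0.61 [ 0.668 -0.153  0.053]
sander 0.74 [0.452 0.178 0.045]
sander 0.7 [ 0.689 -0.012  0.155]
rule 0.96 [0.752 0.185 0.016]
board 0.94 [ 0.674 -0.013  0.016]
line 0.66 [ 0.673 -0.022  0.014]
top cam at [0.29980037 0.01030127 1.07224179]
roller 0.94 [0.291 0.205 0.074]
roller 0.59 [ 0.265 -0.209  0.077]
bridge 0.95 [ 0.573 -0.004  0.177]
model 0.93 [ 0.619 -0.142  0.059]
model 0.75 [0.566 0.034 0.012]
rule 0.68 [0.751 0.192 0.016]
board 0.71 [0.566 0.033 0.012]
line 0.62 [0.568 0.034 0.016]
line 0.36 [ 0.572 -0.001  0.179]
{'t': 0.8, 'q': array([ 1.41920109,  0.50085521, -0.42697985,  1.5504036 ,  0.22078881,
        1.13830223, -0.21026831]), 'qvel': array([ 2.04802333e-04,  7.72063115e-04,  1.70191060e-03, -1.08212811e-03,
       -1.38126680e-03,  7.80880299e-05, -1.76739217e-04]), 'joint_efforts': array([-1.06886881e-03, -5.69284272e+01, -5.81011042e+00, -2.81312996e+01,
        1.26755933e-02,  1.54177043e-03, -4.90083357e-05]), 'ee_pos': array([ 0.26197363, -0.59486696,  0.30393449]), 'orientation': array([-0.14562852,  0.14560487, -0.69193544,  0.69196597]), 'force': array([-0.38950688,  1.58556556, -1.81697493]), 'torque': array([-0.02124721, -0.00820327,  0.00615379]), 'opening': 0.08542288649206879}
```

View pics/scene0.png

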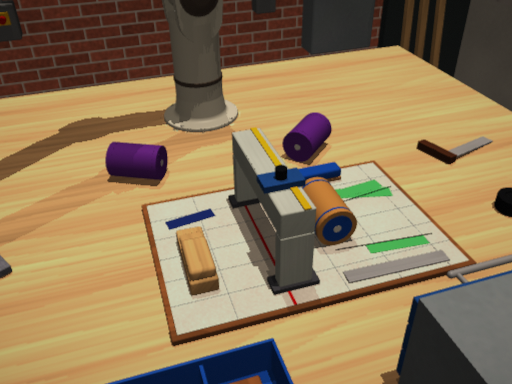

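View pics/top0.png

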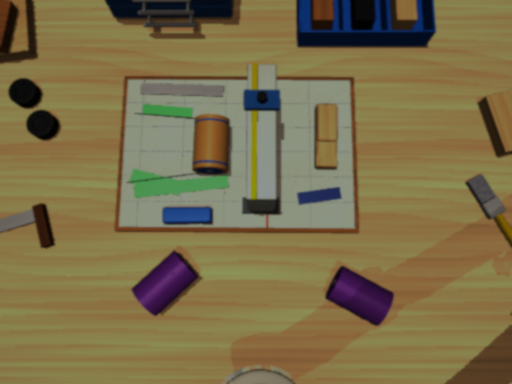

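The board's +x points along world −y. The wooden roller is at px (211,143) in the top view, the line is under the bridge at px x≈267, and the purple cylinders are decoys. Next I fit the board and roller.

```bash
cat > h.py <<'E'
from cell import *
import cv2,numpy as np
from scipy.optimize import least_squares
from scipy.spatial.transform import Rotation as Ro
def cloud(c):
    im=get_image(c); return im,xyz(im)
def xyz(im):
    R=cv2.Rodrigues(np.array(im["rvec"],float))[0]; t=np.array(im["tvec"]).ravel()
    v,u=np.mgrid[:384,:512]; d=im["depth"]
    P=np.stack([(u-im["cx"])/im["fx"]*d,(v-im["cy"])/im["fy"]*d,d],-1)
    return (P-t)@R
def inb(P,B):  # world -> line frame (board-top), B=(x,y,yaw) of board centre
    c,s=np.cos(B[2]),np.sin(B[2]); q=P[...,:2]-np.array(B[:2])
    return np.stack([q[...,0]*c+q[...,1]*s-0.07,-q[...,0]*s+q[...,1]*c,P[...,2]-0.012],-1)
def outb(p,B):
    c,s=np.cos(B[2]),np.sin(B[2]); x,y=p[0]+0.07,p[1]
    return np.array([B[0]+c*x-s*y,B[1]+s*x+c*y,p[2]+0.012])
def fit_roller(im,B):
    """cylinder fit in line frame: x, yaw, axial extent"""
    L=inb(xyz(im),B); hsv=cv2.cvtColor(im["pixels"],cv2.COLOR_BGR2HSV)
    m=(im["depth"]>0)&(L[...,0]>-.3)&(L[...,0]<.06)&(abs(L[...,1])<.1)&(L[...,2]>.02)&(L[...,2]<.095)
    m&=((hsv[...,0]<20)&(hsv[...,1]>110)&(hsv[...,2]>50))
    m=cv2.erode(m.astype(np.uint8),np.ones((3,3)))>0
    p=L[m]
    f=lambda v:np.hypot((p[:,0]-v[0])*np.cos(v[1])+p[:,1]*np.sin(v[1]),p[:,2]-.04-v[2])-.04
    r=least_squares(f,[np.median(p[:,0]),0,0],loss="soft_l1",f_scale=.002)
    return dict(n=len(p),x_at_y0=r.x[0],yaw=r.x[1],dz=r.x[2],rms=np.sqrt(np.mean(f(r.x)**2)),y=np.percentile(p[:,1],[1,99]).round(3))
E
python3 - <<'E'
from h import *
import json
im=dict(np.load("top0.npz"))
R=cv2.Rodrigues(im["rvec"])[0];t=im["tvec"].ravel()
# board corners from white/brown board: brown border vs table; use seed corners px, refine by outline
get_image("top"); reg=[d for d in outline_of("board","top")][:1]
m=reg[0]["region"].astype(np.uint8); print(reg[0]["score"],m.sum())
hull=cv2.convexHull(max(cv2.findContours(m,0,2)[0],key=cv2.contourArea)).reshape(-1,2).astype(float)
def ray(px,z):
    d=np.c_[(px[:,0]-im["cx"])/im["fx"],(px[:,1]-im["cy"])/im["fy"],np.ones(len(px))]@R; o=-R.T@t
    return o+d*((z-o[2])/d[:,2])[:,None]
print("hull",hull.min(0),hull.max(0))
W=ray(hull,.012)[:,:2].astype(np.float32); r=cv2.minAreaRect(W); print("rect",r)
hsv=cv2.cvtColor(im["pixels"],cv2.COLOR_BGR2HSV)
S=ray(np.array([[125,77],[353,77],[357,230],[117,230.]]),.012); print("corners by eye",S.round(3).tolist())
# red line
for c in ["top","scene"]:
    I=dict(np.load(c+"0.npz")); h=cv2.cvtColor(I["pixels"],cv2.COLOR_BGR2HSV); P=xyz(I)
    mm=((h[...,0]<6)|(h[...,0]>174))&(h[...,1]>120)&(abs(P[...,2]-.012)<.006)&(P[...,0]>.38)&(P[...,0]<.8)&(abs(P[...,1])<.15)
    q=P[mm]; print(c,"red",len(q),q[np.argsort(q[:,0])][::max(1,len(q)//12)].round(3).tolist())
E
```

```text
0.98 32474
hull [113.  63.] [358. 233.]
rect ((0.6110904812812805, 0.05630536377429962), (0.5649669170379639, 0.4157627820968628), 89.85729217529297)
corners by eye [[0.782, 0.331, 0.012], [0.782, -0.224, 0.012], [0.41, -0.219, 0.012], [0.408, 0.329, 0.012]]
top red 13 [[0.419, -0.014, 0.009], [0.421, -0.014, 0.01], [0.422, -0.014, 0.017], [0.425, -0.014, 0.011], [0.427, -0.014, 0.014], [0.429, -0.014, 0.016], [0.432, -0.014, 0.014], [0.434, -0.014, 0.016], [0.437, -0.014, 0.012], [0.439, -0.014, 0.014], [0.441, -0.014, 0.013], [0.443, -0.014, 0.017], [0.446, -0.014, 0.015]]
scene red 243 [[0.483, -0.015, 0.014], [0.508, -0.018, 0.014], [0.53, -0.019, 0.015], [0.555, -0.018, 0.015], [0.574, -0.018, 0.014], [0.592, -0.018, 0.013], [0.61, -0.016, 0.014], [0.628, -0.018, 0.015], [0.647, -0.017, 0.013], [0.667, -0.02, 0.016], [0.749, -0.015, 0.012], [0.761, -0.016, 0.015], [0.775, -0.019, 0.014]]
```

```bash
cat >> h.py <<'E'
B=(0.596,0.0540,-np.pi/2)
def quat(lean,flip=1):
    yax=np.array([0,-np.sin(lean),-np.cos(lean)])   # fingers: down and forward (-y world)
    zax=np.array([flip,0,0.]); xax=np.cross(yax,zax)
    q=Ro.from_matrix(np.c_[xax,yax,zax]).as_quat(); return q[[3,0,1,2]],yax
def tcp(x,y,z,lean): # TCP so that the tip's centre is at line-frame x,y and height z above board
    return outb(np.array([x,y,z]),B)-.073*quat(lean)[1]
E
python3 - <<'E'
from h import *
for c in ["top","scene"]: print(c,fit_roller(dict(np.load(c+"0.npz")),B))
P=inb(xyz(dict(np.load("scene0.npz"))),B); h=cv2.cvtColor(np.load("scene0.npz")["pixels"],cv2.COLOR_BGR2HSV)
mm=((h[...,0]<6)|(h[...,0]>174))&(h[...,1]>120)&(abs(P[...,2])<.006)&(abs(P[...,0])<.02)&(abs(P[...,1])<.19)
print("line fit",np.polyfit(P[mm][:,1],P[mm][:,0],1))
q0=get_state()["q"]; hi=.33
for lean in np.radians([35,40,45]):
  for fl in (1,-1):
    q,_=quat(lean,fl); out=[]
    for x,z in [(-.3,hi),(-.3,.04),(-.15,.04),(-.05,.04)]:
        s=ik(tcp(x,0,z,lean),q); out.append(None if s is None else np.round(s,2).tolist())
    print(np.degrees(lean),fl,out)
E
```

```text
top {'n': 1241, 'x_at_y0': np.float64(-0.13096041098753225), 'yaw': np.float64(-0.02403747215037229), 'dz': np.float64(0.0002959052800838736), 'rms': np.float64(0.0015698129568168595), 'y': array([-0.055,  0.059])}
scene {'n': 855, 'x_at_y0': np.float64(-0.1283240348470672), 'yaw': np.float64(-0.015438679847807108), 'dz': np.float64(0.00036842529276641823), 'rms': np.float64(0.0020836235785365114), 'y': array([-0.037,  0.064])}
line fit [0.00469411 0.00041349]
35.0 1 [[-0.29, 0.81, -0.87, 1.11, 0.91, 1.98, -1.0], [-0.25, 1.13, -0.88, 1.3, 1.09, 1.7, -1.26], [-0.01, 1.01, -0.86, 1.56, 1.12, 1.56, -1.22], [0.15, 0.95, -0.84, 1.69, 1.16, 1.47, -1.16]]
35.0 -1 [[-0.29, 0.81, -0.87, 1.11, 0.91, 1.98, 2.14], [-0.11, 1.37, -1.31, 1.29, 1.44, 1.98, 1.8], [0.17, 1.32, -1.31, 1.56, 1.46, 1.91, 1.83], [0.36, 1.29, -1.31, 1.68, 1.5, 1.87, 1.9]]
40.0 1 [[-0.42, 0.79, -0.65, 1.08, 0.84, 1.98, -0.94], [-0.3, 1.17, -0.86, 1.24, 1.11, 1.78, -1.26], [-0.07, 1.05, -0.83, 1.53, 1.14, 1.63, -1.24], [0.08, 0.98, -0.8, 1.66, 1.18, 1.53, -1.19]]
40.0 -1 [[-0.42, 0.79, -0.65, 1.08, 0.84, 1.98, 2.2], [-0.22, 1.28, -1.09, 1.24, 1.29, 1.91, 1.83], [0.12, 1.36, -1.31, 1.52, 1.5, 2.01, 1.82], [0.31, 1.33, -1.31, 1.65, 1.55, 1.97, 1.88]]
45.0 1 [[-0.55, 0.79, -0.43, 1.06, 0.78, 1.98, -0.88], [-0.35, 1.21, -0.84, 1.19, 1.14, 1.86, -1.26], [-0.12, 1.08, -0.8, 1.49, 1.16, 1.7, -1.25], [0.02, 1.01, -0.76, 1.63, 1.19, 1.6, -1.21]]
45.0 -1 [[-0.55, 0.79, -0.43, 1.06, 0.78, 1.98, 2.26], [-0.26, 1.33, -1.09, 1.18, 1.34, 2.0, 1.84], [0.01, 1.24, -1.09, 1.48, 1.37, 1.91, 1.83], [0.19, 1.2, -1.09, 1.63, 1.42, 1.85, 1.87]]
```

```bash
python3 - <<'E'
from h import *
s=get_state(); p=s["ee_pos"].copy(); p[2]=.48
L=np.radians(40); q,_=quat(L)
line_to(p,velocity=.3)
command_gripper(.05,20)
for z in (.33,.28,.25):
    try: reach(tcp(-.27,.002,z,L),q); print("at",z); break
    except IKError as e: print(z,e)
line_to(tcp(-.25,.002,.1,L),attitude=q,velocity=.2)
line_to(tcp(-.25,.002,.036,L),velocity=.1)
s=get_state(); print(s["t"],s["ee_pos"],s["force"],s["opening"])
for c in ["top","scene"]:
    im=get_image(c); cv2.imwrite(f"pics/{c}1.png",im["pixels"]); print(c,fit_roller(im,B))
E
```

```text
at 0.33
7.4167 [0.59807331 0.28110389 0.10395022] [-0.02889462  1.44330032 -0.15414596] 0.050247053918709046
top {'n': 1164, 'x_at_y0': np.float64(-0.13096548425485355), 'yaw': np.float64(-0.020886969186994606), 'dz': np.float64(0.00024046980196898814), 'rms': np.float64(0.0015629895696709962), 'y': array([-0.055,  0.059])}
scene {'n': 844, 'x_at_y0': np.float64(-0.1283794167442319), 'yaw': np.float64(-0.0024819420856734297), 'dz': np.float64(0.00043263153058742767), 'rms': np.float64(0.0019218655722942962), 'y': array([-0.036,  0.064])}
```

View pics/scene1.png

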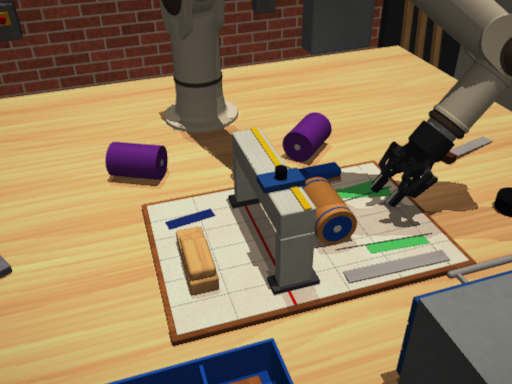

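Gripper is behind the blank (fingers at px ~(390,190)), clear of rule. Push partway, then measure.

```bash
python3 - <<'E'
from h import *
L=np.radians(40)
line_to(tcp(-.19,.002,.036,L),velocity=.08)
line_to(tcp(-.118,.002,.036,L),velocity=.03)
hold(.7)
s=get_state(); print(s["t"],inb(s["ee_pos"]+.073*quat(L)[1],B),s["force"])
for c in ["top","scene"]:
    im=get_image(c); cv2.imwrite(f"pics/{c}2.png",im["pixels"]); print(c,fit_roller(im,B))
E
```

```text
return _methods._mean(a, axis=axis, dtype=dtype,
  ret = ret.dtype.type(ret / rcount)
Traceback (most recent call last):
  File "h.py", line 26, in fit_roller
    r=least_squares(f,[np.median(p[:,0]),0,0],loss="soft_l1",f_scale=.002)
ValueError: Initial guess is outside of provided bounds
```

Top view is occluded by the gripper, so I use the scene camera.

```bash
python3 - <<'E'
from h import *
im=get_image("scene"); cv2.imwrite("pics/scene2.png",im["pixels"]); print(fit_roller(im,B))
E
```

```text
{'n': 63, 'x_at_y0': np.float64(-0.09487618961079346), 'yaw': np.float64(-0.5036808273648542), 'dz': np.float64(0.0007514581077654787), 'rms': np.float64(0.001705816553821406), 'y': array([0.052, 0.064])}
```

View pics/scene2.png

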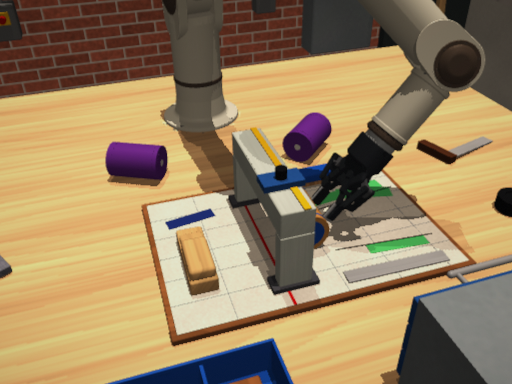

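```bash
cat >> h.py <<'E'
def wrist_fit(name,xr):
    """cylinder x (yaw, too) from the wrist camera's cloud in the line frame"""
    im=get_image("wrist"); cv2.imwrite(name,im["pixels"])
    R=cv2.Rodrigues(np.array(im["rvec"],float))[0]; t=np.array(im["tvec"]).ravel()
    v,u=np.mgrid[:384,:512]; a=(u-im["cx"])/im["fx"]; b=(v-im["cy"])/im["fy"]; th=np.hypot(a,b)+1e-9
    k=np.tan(np.minimum(th,1.4))/th; d=im["depth"]
    L=inb((np.stack([a*k*d,b*k*d,d],-1)-t)@R,B)
    m=(d>0)&(th<1.3)&(L[...,0]>xr-.06)&(L[...,0]<xr+.06)&(abs(L[...,1])<.065)&(L[...,2]>.015)&(L[...,2]<.09)
    hsv=cv2.cvtColor(im["pixels"],cv2.COLOR_BGR2HSV); m&=(hsv[...,0]<22)&(hsv[...,1]>100)&(hsv[...,2]>40)
    m=cv2.erode(m.astype(np.uint8),np.ones((3,3)))>0; p=L[m]
    if len(p)<50: return len(p)
    f=lambda w:np.hypot((p[:,0]-w[0])*np.cos(w[1])+p[:,1]*np.sin(w[1]),p[:,2]-.04-w[2])-.04
    r=least_squares(f,[xr,0,0],loss="soft_l1",f_scale=.002)
    return len(p),r.x.round(4),np.sqrt(np.mean(f(r.x)**2)).round(4),np.percentile(p[:,1],[1,99]).round(3)
E
python3 - <<'E'
from h import *
L=np.radians(40)
print(wrist_fit("pics/w2.png",-.066))
line_to(tcp(-.064,.002,.036,L),velocity=.014)
hold(.7)
s=get_state(); print(s["t"],inb(s["ee_pos"]+.073*quat(L)[1],B),s["force"])
print(wrist_fit("pics/w3.png",-.012))
im=get_image("scene"); cv2.imwrite("pics/scene3.png",im["pixels"])
cv2.imwrite("pics/c3.png",np.hstack([cv2.imread("pics/w3.png")[:,56:456],cv2.resize(im["pixels"][130:322,200:400],(400,384))]))
E
```

```text
(12013, array([-0.0733, -0.0213,  0.0008]), np.float64(0.0008), array([-0.056,  0.059]))
16.525 [-0.06395382  0.00200527  0.0360003 ] [-0.33216404  0.28094005  0.00899261]
(11911, array([-0.0192, -0.0216,  0.0007]), np.float64(0.0007), array([-0.057,  0.058]))
```

View pics/c3.png

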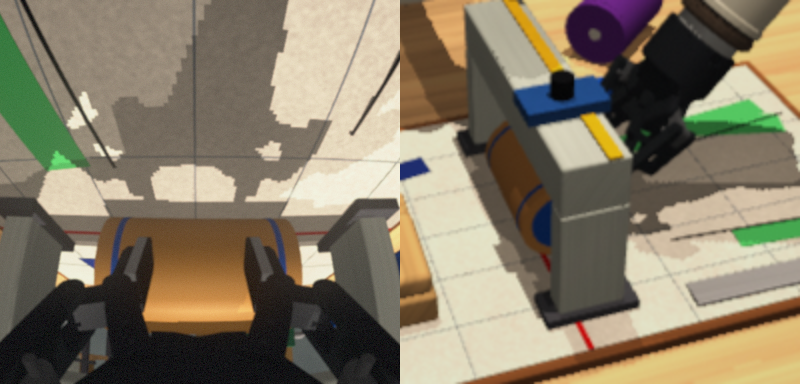

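The wrist view shows the blank between the posts. The red line shows at both sides, around (60,233) and (345,233). I'll measure the line in the same picture and then close the gap.

```bash
cat >> h.py <<'E'
def wrist_line():
    im=get_image("wrist"); R=cv2.Rodrigues(np.array(im["rvec"],float))[0]; t=np.array(im["tvec"]).ravel()
    h=cv2.cvtColor(im["pixels"],cv2.COLOR_BGR2HSV)
    v,u=np.nonzero(((h[...,0]<7)|(h[...,0]>173))&(h[...,1]>120)&(h[...,2]>60))
    a=(u-im["cx"])/im["fx"]; b=(v-im["cy"])/im["fy"]; th=np.hypot(a,b)+1e-9
    d=np.c_[a*np.sin(th)/th,b*np.sin(th)/th,np.cos(th)]@R; o=-R.T@t
    k=(.012-o[2])/d[:,2]; P=inb(o+d*k[:,None],B); ok=(k>0)&(abs(P[:,0])<.02)&(abs(P[:,1])<.19)
    P=P[ok]; return len(P),np.median(P[:,0]).round(4),np.polyfit(P[:,1],P[:,0],1).round(4),np.percentile(P[:,1],[2,50,98]).round(3)
E
python3 - <<'E'
from h import *
L=np.radians(40)
print(wrist_line())
line_to(tcp(-.050,.002,.036,L),velocity=.01)
hold(.7)
print(wrist_fit("pics/w4.png",-.005)); print(wrist_line(),get_state()["t"])
E
```

```text
(127, np.float64(0.0041), array([0.009 , 0.0041]), array([-0.114, -0.084,  0.145]))
(12183, array([-0.0052, -0.0217,  0.0008]), np.float64(0.0009), array([-0.057,  0.058]))
(163, np.float64(0.0037), array([0.0085, 0.0037]), array([-0.114, -0.077,  0.111])) 19.025
```

```bash
python3 - <<'E'
from h import *
L=np.radians(40)
line_to(tcp(-.0435,.002,.036,L),velocity=.008); hold(.7)
print(wrist_fit("pics/w5.png",0),wrist_line())
line_to(tcp(-.10,.002,.036,L),velocity=.05)
hold(.3); print(wrist_fit("pics/w6.png",0),wrist_line())
line_to(tcp(-.27,.002,.06,L),velocity=.12)
line_to(tcp(-.27,.002,.30,L),velocity=.2)
hold(.5); s=get_state(); print(s["t"],s["force"])
im=get_image("scene"); print(fit_roller(im,B)); a=im["pixels"][130:322,130:386]
b=get_image("top")["pixels"][60:252,100:356]
cv2.imwrite("pics/end.png",cv2.resize(np.hstack([a,b]),(800,300)))
E
```

```text
(11929, array([ 0.0017, -0.0219,  0.0008]), np.float64(0.0008), array([-0.057,  0.057])) (206, np.float64(0.0039), array([0.0051, 0.0038]), array([-0.114,  0.073,  0.11 ]))
(7099, array([ 0.0017, -0.0214,  0.0007]), np.float64(0.0006), array([-0.036,  0.038])) (73, np.float64(0.0043), array([0.0117, 0.0049]), array([-0.182, -0.082,  0.181]))
25.9 [ 0.10985412  0.0080472  -0.47433797]
{'n': 871, 'x_at_y0': np.float64(0.002315436000141818), 'yaw': np.float64(0.006247774715397775), 'dz': np.float64(0.0006587513591607266), 'rms': np.float64(0.0016104800987874822), 'y': array([-0.04 ,  0.061])}
```

View pics/end.png

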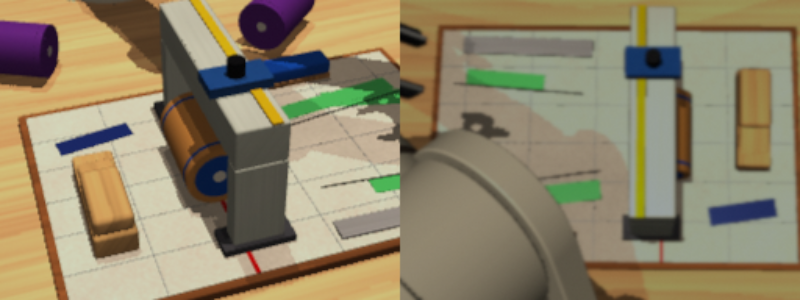

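The final picture shows the blank under the bridge, directly above the red line. The model and the rule look unmoved and the arm is clear. The fits put the blank about 2 mm from the line, so I am handing in.

```bash
python3 -c "
from cell import *
hand_in(); print(get_state()['t'])"
```

```text
the job is handed in; nothing more can be done
the job is handed in; nothing more can be done
```

The wheel blank is at rest under the bridge on the red line, and I handed the job in at about 26 s of robot time. No verdict was reported.

I located the board, line and blank in the camera images. I then pushed the blank with two fingers 50 mm apart, the tool leaning 40°, in four slow steps, with a fresh wrist-camera measurement from the second one on. After that I backed the arm up and clear.

**Last checks:**
- **Along the board:** the blank measured +2 mm by both the wrist and scene cameras. The red line in those views read +4 mm and 0 mm, so the blank is about 2 mm off either way, within the 11 mm allowed.
- **Across the board:** the blank is within a few millimetres of the line's middle.
- **Angle:** the scene camera gave +0.006 rad and the wrist camera −0.02 rad, both well under 0.12.
- **Other objects:** the model and rule look unmoved in the last pictures, though I did not measure them. The arm and the crop hid the sanding block at the end, so I did not check it. The fingers stayed well away from it.
- **Bridge:** by geometry the gripper should have cleared it. The wrist force was near zero each time I read it after a push and at the end.

**Disagreements:** the wrist camera's line reading differs from the scene and top cameras by about 4–6 mm. The scene camera's fit part-way through the push had too few points, so I did not use it.

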